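# Gauge three mouldings with a feeler blade and lock the fixture

### The arm

A 7-joint arm with a two-finger parallel gripper is mounted at the origin on the work surface. World frame = base frame: x ahead of the robot, y to its left, z up, the work surface at z = 0. Lengths are in m, angles in rad, forces in N, time in s.
With the tool pointing down it reaches from about 0.425 to 0.925 m from the base axis. Payload 6.8 kg.
Tool frame: the origin (TCP) lies on the centre line of the jaws, within the pads' length; the fingertips stand 25 mm ahead of it and the grasp point (between the pads) lies 6 mm ahead of it; z points along the fingers, y is the line along which they close (so a half turn about z gives the same grasp; the last joint's range is limited). The gripper opens to 85 mm and grips with 20 to 120 N. Pads are 22 mm wide; open, the fingers measure 114 mm over their backs; the gripper's body (76 mm by 85 mm) begins 54 mm behind the grasp point. The pads swing forward as they close: fully open they stand 13 mm farther back than shut.
Start: joints at [-1.213, 0.477, 0.022, 1.555, -0.011, 1.109, -0.083], TCP at [0.303, 0.603, 0.256] pointing down, gripper open.
Joint ranges: [-2.96, 2.96], [-0.34, 2.1], [-1.41, 1.46], [0.24, 2.44], [-1.37, 4.51], [0.17, 1.92], [-2.96, 2.96]. Speed limits (rad/s): [2.39, 2.39, 3.14, 3.14, 3.14, 3.14, 3.14].

### API

Orientations are given as a rotation vector (axis times angle).
In Python, from bench import status, imaging, workorder gives the robot as it stands.
- The arm moves only by the tool send_rows, never from a script. Its argument "steps" is a list of rows, each an object of numbers: "dx", "dy", "dz": the shift along the tool's x, y, z in cm; "yaw": the turn about the tool's z in degrees; "gripper": the opening, from 0 (shut) to 1 (fully open). A call has 1 to 5 rows; each row is the pose to reach, as a shift and turn from the pose commanded when the call began, along the tool's axes at that moment; what a row does not reach only later rows make up. A row lasts 1/8 s, in which the tool goes at most 62.5 mm and 10.7 degrees, less where a joint would pass 70% of its speed; a pose out of reach is approached as far as the arm can. A call with a gripper value outside its range is refused whole. The fingers move at their own pace and stop on an object; "force" is the grip in N (left out, the last holds). Time passes only in rows, so rows that repeat a pose let the fingers close. It gives the time, the measured TCP pose, the force, the opening and the grip force at its end, in the units of the state.
- status.get_obs(): the state, without advancing time (a new reading comes with each control period).
- imaging.grab_frame(name): name is "scene" or "top" or "wrist"; returns a dict with "color" (384x512x3 uint8, red, green, blue), "depth" (384x512 float32, m along the optical axis (not along the pixel's ray), 0 where there is no reading), "K" (3x3 intrinsics, pixels), "k1" (the pictures are not rectified: a ray, as slopes to the right and down, at radius r is drawn at 1 + k1 r^2 times it, then the intrinsics apply), "R" (3x3) and "t" (3): a world point X has camera coordinates R X + t. Camera axes: x right, y down, z forward; pixel columns grow to the right and rows downward; lengths in m; the calibration is good to about 2 mm. A picture is of the moment at which its call begins.
- workorder.hand_in(): hands the job in; it is judged then, once.
The state is a dict: "clock": time; "joints": joint angles; "qvel": joint speeds; "tau": joint torques, N m; "tcp_pos": TCP position; "orientation": TCP orientation; "contact_force": force on the tool from outside, world axes, zero at the start; "moment": the same for the moment, N m; "grip_width": finger opening in m; "gripper_force": force on a finger pad.
Only numpy, scipy, OpenCV 4.12 (cv2) and the standard library are available. Lean on these libraries where they do the work, as an engineer would, in place of code of your own. Each camera call takes 0.05 s, during which the arm holds its last target. There are 200 camera calls.

### The job

Three black sample mouldings sit under the sloping deck of the check fixture, and only one has the right gap. Take the feeler blade from its stand and find that gap by feel: the blade stops short in one that is too narrow, drops in loose in one that is too wide, and drags against a sprung sensing pin in the right one. Leave the blade there, let go of and pushed fully home so that it holds the pin in, then swing the lock lever right over to the side of the deck's high edge, without shifting the other things on the bench.

Things in the scene. Friction and masses are not known exactly. Their poses are not given: they have to be found in the camera images.
- feeler: feeler blade, upright in its stand, handle up, 80 g. Steel blade 24 mm wide (x), 6 mm thick (y), the last 6 mm stepped to 4 mm; black handle 28 (x) x 16 mm (y), 70 to 118 mm above the tip. Origin: centre of the tip's end face; z along the blade to the handle. Grip the handle across its 16 mm; either way round is the same
- stand: grey block 60 x 60 x 40 mm high, fixed, with an upright slot 26 (x) x 8 mm, 35 mm deep, that holds the blade; the blade's tip is 5 mm above the bench, the handle spans 75 to 123 mm above it. Origin under its centre
- fixture: aluminium fixture, fixed; base 150 (x) x 270 mm (y), sloping deck 72 x 172 mm facing up and to the robot's left (-x), low edge 56, high edge 94 mm high. Origin on the bench under the middle mouth, which is 75 mm up; y along the row of three mouths, 50 mm apart, away from the robot; x to the deck's high side. The lock lever stands on the base 140 mm towards -y
- mouth_far (a point): point, centre of the far (+y) mouth in the deck's top face; z square to the deck, up and leaning 32 degrees from vertical; y along the row, across the blade's thickness; x up the slope. Insert along -z. Openings 29 (x) x 14 mm (y), a moulding's gap centred below; stop floor 46 mm below the deck face
- mouth_middle (a point): point, centre of the middle mouth in the deck's top face; axes and sizes as mouth_far. Gaps below the mouths, in unknown order: 3 mm (blade stops 10 to 16 mm below the deck face), 7.4 mm (right one: the pin is met about 25 mm down, passing it takes several N, then the blade drags until the floor at 46 mm), 17 mm (no resistance before the floor if kept centred)
- mouth_near (a point): point, centre of the near (-y, next to the lever) mouth in the deck's top face; axes and sizes as mouth_far. The mouldings change places from run to run, so each mouth may have the right gap
- pin_a (a joint): travel in m of one moulding's sprung domed sensing pin, which stands into its gap from the +y side, 34 mm below the deck face: 0 free, 0.002 to 0.0035 when the blade holds it in (at most 0.004; about 2 N, and 0.6 N more per mm). Under which mouth it lies is not told
- pin_b (a joint): the same for another moulding's pin
- pin_c (a joint): the same for the third moulding's pin
- lock (a joint): lock lever angle in rad: 0 leaning to the side of the deck's low edge (-x of the fixture), 1.0 fully over to the side of its high edge (+x). Stays where it is left
- lock_tip (a point): centre of the 26 mm steel ball on the lock lever, where it is now (about 102 mm above the bench at 0 and at 1.0 rad). The arm, a 10 mm rod, is 80 mm from pivot to ball; pivot axis along the fixture's y, 32 mm above the bench; moving it takes about 1 N
- fitting_1: black plastic pipe fitting, upright, 36 mm high, 36 mm across its collar; origin under its centre. Bystander
- fitting_2: black plastic pipe fitting, upright, 36 mm high, 36 mm across its collar; origin under its centre. Bystander
- fitting_3: black plastic pipe fitting, upright, 36 mm high, 36 mm across its collar; origin under its centre. Bystander
- caliper: steel caliper lying flat, 150 x 60 x 11 mm; origin under the middle of its beam. Bystander
- screwdriver: screwdriver with a black handle lying on the bench, 190 mm; origin near its middle. Bystander
- jar: closed jar, 64 mm across, 85 mm high; origin under its centre. Bystander
- tape: cardboard ring (empty tape core) lying flat, 90 mm across, 25 mm high; origin under its centre. Bystander
There are look-alikes about, which are no part of the job. Leave any yellow look-alike of the feeler alone.

How it is judged:
On the way, in this order (a step that is already met when the one before it is completed fails the run):
1. the feeler blade is lifted out of its stand (height (world z) of feeler above 0.05 m), for 0.1 s.
2. the blade stands home in the right gap, let go of, holding its sensing pin in (((z of feeler in the frame of mouth_far below -0.041 m and x of feeler in the frame of mouth_far between -0.008 and 0.008 m and y of feeler in the frame of mouth_far between -0.006 and 0.006 m) or (z of feeler in the frame of mouth_middle below -0.041 m and x of feeler in the frame of mouth_middle between -0.008 and 0.008 m and y of feeler in the frame of mouth_middle between -0.006 and 0.006 m) or (z of feeler in the frame of mouth_near below -0.041 m and x of feeler in the frame of mouth_near between -0.008 and 0.008 m and y of feeler in the frame of mouth_near between -0.006 and 0.006 m)) and value of joint any of pin_a, pin_b, pin_c above 0.0015 m and contact force between the fingers and feeler below 0.1 N), for 0.3 s.
3. the lock lever is swung over, the blade still home (((z of feeler in the frame of mouth_far below -0.041 m and x of feeler in the frame of mouth_far between -0.008 and 0.008 m and y of feeler in the frame of mouth_far between -0.006 and 0.006 m) or (z of feeler in the frame of mouth_middle below -0.041 m and x of feeler in the frame of mouth_middle between -0.008 and 0.008 m and y of feeler in the frame of mouth_middle between -0.006 and 0.006 m) or (z of feeler in the frame of mouth_near below -0.041 m and x of feeler in the frame of mouth_near between -0.008 and 0.008 m and y of feeler in the frame of mouth_near between -0.006 and 0.006 m)) and value of joint any of pin_a, pin_b, pin_c above 0.0015 m and value of joint lock above 0.85 rad), for 0.2 s.
At the end, for the whole second after the job is handed in: The blade is released and at rest in the right gap, its tip 41 mm or more below the deck face and within 8 x 6 mm of the mouth's axis, holding that moulding's sensing pin in by more than 1.5 mm; the lock lever is past 0.85 of its 1.0 rad (all of step 3 and contact force between the fingers and feeler below 0.1 N and linear speed of feeler below 0.02 m/s); the robot touches nothing.
It fails at once if another thing on the bench is shifted by more than 25 mm (distance of any of fitting_1, fitting_2, fitting_3, caliper, screwdriver, jar, tape from where it was at the start of the episode above 0.025 m).
It also fails if it takes over 58 s, if anything falls off the work surface, if the arm or the gripper's body presses on something with over 40 N, if the wrist force passes 120 N, or if a joint passes its speed limit or range.

## Working session

There is one attempt and no reset: what is moved stays moved. The work goes in short steps, Python scripts to look and compute and a tool call to move; the robot and the scene stay as the last step left them, time stands still between calls to the robot, and variables do not carry over. Pictures are saved under pics/ and viewed, at most 10 in all, crops included, and the job is handed in when it is done.

Besides the shell and the picture viewer there is one more tool, called after "Request:" as name([rows], argument=value, ...), one row to a line, values as JSON. send_rows: Moves the arm, as the interface text tells. Its arguments: {"type":"object","properties":{"steps":{"type":"array"},"force":{"type":"number"}},"required":["steps"]}

```bash
ls; mkdir -p pics
cat > h.py <<'E'
import numpy as np, cv2, pickle
from scipy.spatial.transform import Rotation as Ro
from bench import status, imaging
def grab(n,save=None):
    f=imaging.grab_frame(n)
    pickle.dump(f,open(f'{n if save is None else save}.pkl','wb'))
    return f
def cloud(f):
    h,w=f['depth'].shape; u,v=np.meshgrid(np.arange(w),np.arange(h))
    pts=np.stack([u,v],-1).reshape(-1,1,2).astype(float)
    d=np.array([f['k1'],0,0,0],float)
    n=cv2.undistortPoints(pts,np.asarray(f['K'],float),d).reshape(h,w,2)
    c=np.dstack([n,np.ones((h,w))])*f['depth'][...,None]
    return (c-f['t'])@f['R']   # R^T (c-t)
def pix(f,X):
    p,_=cv2.projectPoints(np.atleast_2d(np.asarray(X,float)),cv2.Rodrigues(np.asarray(f['R'],float))[0],np.asarray(f['t'],float),np.asarray(f['K'],float),np.array([f['k1'],0,0,0],float))
    return p.reshape(-1,2)
def ray(f,u,v):
    n=cv2.undistortPoints(np.array([[[u,v]]],float),np.asarray(f['K'],float),np.array([f['k1'],0,0,0],float)).ravel()
    R=np.asarray(f['R']); return -R.T@f['t'], R.T@np.r_[n,1]
E
python3 - <<'E'
from h import *
a=grab('scene');b=grab('top');c=grab('wrist')
for f in(a,b,c):print(f['K'],f['k1'],-f['R'].T@f['t'],f['R'][2])
im=np.hstack([a['color'],b['color']])
cv2.imwrite('pics/a.png',cv2.cvtColor(a['color'],cv2.COLOR_RGB2BGR))
cv2.imwrite('pics/b.png',cv2.cvtColor(b['color'],cv2.COLOR_RGB2BGR))
print(status.get_obs())
E
```

```text
pics
[[472.26962423   0.         247.94756819]
 [  0.         472.26962423 186.61580572]
 [  0.           0.           1.        ]] -0.022131821359595696 [ 1.34383408 -0.65459376  0.91172271] [-0.62342035  0.47265456 -0.6228521 ]
[[412.34755483   0.         247.15118042]
 [  0.         412.34755483 196.39814074]
 [  0.           0.           1.        ]] -0.05648287207859583 [ 0.27936367 -0.02414623  1.37827956] [ 0.19208032 -0.00142003 -0.98137818]
[[310.72522684   0.         256.80966203]
 [  0.         310.72522684 187.88560026]
 [  0.           0.           1.        ]] 0.0285222487334513 [0.23842069 0.63485867 0.374519  ] [ 0.25286947 -0.12902545 -0.95885842]
{'clock': 0.15, 'joints': array([-1.2130905 ,  0.47762487,  0.02233407,  1.55615642, -0.01154397,
        1.10929539, -0.08311448]), 'qvel': array([ 0.00066008, -0.00189399,  0.0008269 , -0.00366668, -0.00053746,
       -0.00111734, -0.00078101]), 'tau': array([ 2.95735656e-03, -5.96926582e+01,  1.61022887e+00, -2.81492865e+01,
        1.26466207e-02,  6.51567418e-03, -1.62833834e-05]), 'tcp_pos': array([0.30297891, 0.60274476, 0.25556764]), 'orientation': array([-7.25034455e-01, -3.05651084e+00,  2.09092628e-03]), 'contact_force': array([-0.31580988,  0.32634663,  0.46715731]), 'moment': array([-0.01753559, -0.02812612,  0.00979606]), 'gripper_force': 0.0, 'grip_width': 0.08563264209423327}
```

View pics/a.png

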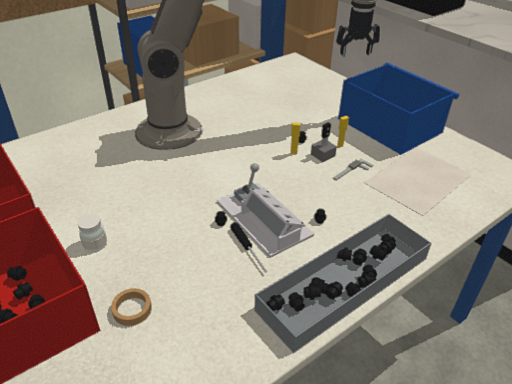

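View pics/b.png

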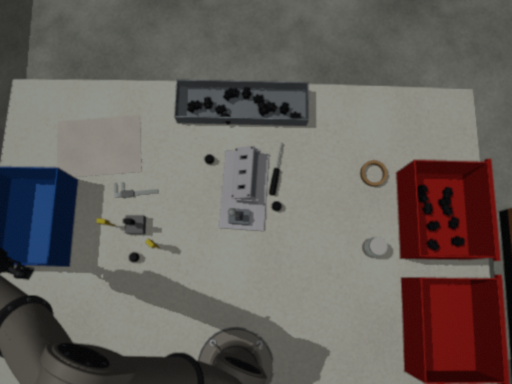

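The scene view shows the black-handled feeler at (326,131) in the grey stand at (323,150). The yellow look-alikes are at (296,138) and (343,132). The fixture is at about (265,215) in the scene view and (243,190) in the top view, with the lever ball at (255,168) in the scene view.

Run:
```python
from h import *
a=pickle.load(open('scene.pkl','rb'));b=pickle.load(open('top.pkl','rb'))
def crop(f,x0,y0,w,h,s): return cv2.resize(cv2.cvtColor(f['color'][y0:y0+h,x0:x0+w],cv2.COLOR_RGB2BGR),(w*s,h*s),interpolation=cv2.INTER_CUBIC)
# tiles 400x300
A=crop(a,210,155,100,100,4)[:300*4//3]; B=crop(b,205,140,70,100,4); C=crop(a,280,105,100,60,4); D=crop(b,90,200,80,60,4)
im=np.zeros((600,800,3),np.uint8)
im[:400//1,:400]=A[:400]
im[:400,400:680]=B
im=im[:400]; bot=np.zeros((200,800,3),np.uint8)
C=cv2.resize(C,(333,200)); D=cv2.resize(D,(266,200)); bot[:,:333]=C; bot[:,400:666]=D
cv2.imwrite('pics/c.png',np.vstack([im,bot]))
P=cloud(b)
def z(v,u): print((u,v),P[v,u].round(3))
for u,v in [(135,225),(135,217),(130,224),(139,230),(243,157),(242,171),(241,185),(238,215),(209,159),(134,257),(276,206),(275,185),(135,190),(102,221),(152,243)]: z(v,u)
Q=cloud(a)
for u,v in [(326,128),(326,133),(323,150),(255,168),(320,215),(221,218),(296,128),(343,122)]: print('s',(u,v),Q[v,u].round(3))
for name,p in(('top',P),('scene',Q)):
    r=p.reshape(-1,3); 
    m=(r[:,2]>.03)&(r[:,2]<.14)&(r[:,0]>.3)&(r[:,0]<.75)&(r[:,1]>-.15)&(r[:,1]<.15)
    q=r[m]; print(name,m.sum(),q.min(0),q.max(0))
    n=r[(abs(r[:,2])<.02)&(r[:,0]>.2)&(r[:,0]<.9)&(abs(r[:,1])<.6)]; print('bench z',np.median(n[:,2]))
```

```text
(135, 225) [0.439 0.341 0.033]
(135, 217) [0.465 0.342 0.038]
(130, 224) [0.434 0.339 0.1  ]
(139, 230) [0.422 0.324 0.042]
(243, 157) [ 0.67  -0.01   0.063]
(242, 171) [ 0.625 -0.007  0.051]
(241, 185) [ 0.574 -0.005  0.065]
(238, 215) [0.475 0.002 0.066]
(209, 159) [0.667 0.105 0.039]
(134, 257) [0.335 0.336 0.036]
(276, 206) [ 0.512 -0.122  0.034]
(275, 185) [ 0.586 -0.119  0.024]
(135, 190) [0.563 0.357 0.004]
(102, 221) [0.439 0.422 0.116]
(152, 243) [0.375 0.263 0.114]
s (326, 128) [0.454 0.334 0.115]
s (326, 133) [0.454 0.337 0.095]
s (323, 150) [0.463 0.322 0.04 ]
s (255, 168) [0.492 0.016 0.116]
s (320, 215) [0.684 0.098 0.032]
s (221, 218) [ 0.526 -0.127  0.027]
s (296, 128) [0.387 0.265 0.107]
s (343, 122) [0.446 0.421 0.104]
top 1738 [ 0.45039355 -0.1354015   0.03009066] [0.70459111 0.11648859 0.124699  ]
bench z 0.00027634476407218484
scene 2134 [ 0.45368668 -0.13754551  0.03002303] [0.71104727 0.12105729 0.12495315]
bench z 0.0014234571298091655
```

View pics/c.png

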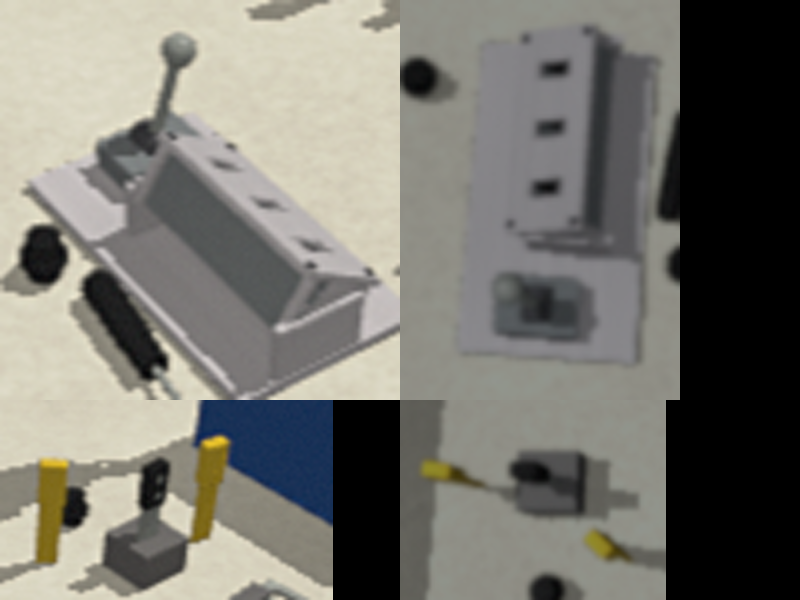

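Request:
send_rows([
  {"dx": -24.3, "dy": -17.8, "dz": 0},
  {"dx": -24.3, "dy": -17.8, "dz": 0},
  {"dx": -24.3, "dy": -17.8, "dz": 0},
  {"dx": -24.3, "dy": -17.8, "dz": 0},
  {"dx": -24.3, "dy": -17.8, "dz": 0},
])

```text
validation failed for argument at $.st...
```

Request:
send_rows([
  {"dx": 0, "dy": 0, "dz": 0},
  {"dx": 0, "dy": 0, "dz": 0},
])

```text
validation failed for argument at $.st...
```

Run:
```python
from h import *
o=status.get_obs(); f=grab('wrist','w1'); print(o['tcp_pos'],o['clock'])
P=cloud(f)
im=cv2.cvtColor(f['color'],cv2.COLOR_RGB2BGR); cv2.imwrite('pics/d.png',cv2.resize(im,(768,576),interpolation=cv2.INTER_CUBIC))
```

```text
[0.30297891 0.60274476 0.25556764] 0.15
```

View pics/d.png

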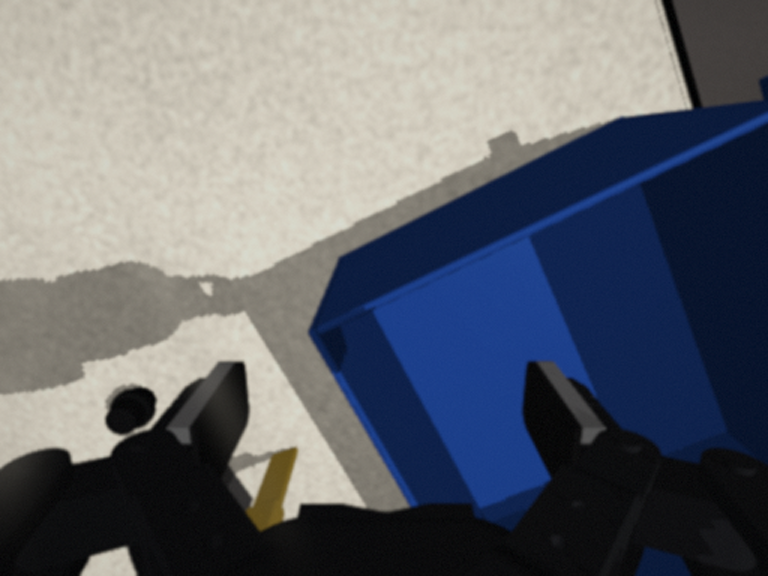

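That picture is from the start pose, over the blue bin at (540,330), because the move was refused. I'll retry with all the fields filled in.

Request:
send_rows([
  {"dx": -24.3, "dy": -17.8, "dz": 0.0, "yaw": 0.0, "gripper": 1.0},
  {"dx": -24.3, "dy": -17.8, "dz": 0.0, "yaw": 0.0, "gripper": 1.0},
  {"dx": -24.3, "dy": -17.8, "dz": 0.0, "yaw": 0.0, "gripper": 1.0},
  {"dx": -24.3, "dy": -17.8, "dz": 0.0, "yaw": 0.0, "gripper": 1.0},
  {"dx": -24.3, "dy": -17.8, "dz": 0.0, "yaw": 0.0, "gripper": 1.0},
])

```text
clock: 0.82
tcp_pos: [0.4414, 0.3322, 0.2564]
orientation: [0.728, 3.056, -0.0]
contact_force: [0.7, 0.0, -1.2]
grip_width: 0.0855
gripper_force: 0.0
```

Run:
```python
from h import *
o=status.get_obs(); f=grab('wrist','w1'); print(o['tcp_pos'],o['clock'])
im=cv2.cvtColor(f['color'],cv2.COLOR_RGB2BGR); cv2.imwrite('pics/e.png',cv2.resize(im,(768,576),interpolation=cv2.INTER_CUBIC))
print(pix(f,[[.44,.335,.04],[.44,.335,.123]]),-f['R'].T@f['t'])
```

```text
[0.44137265 0.33218605 0.25636596] 0.825
[[258.96034298 161.91832454]
 [259.58471593 182.01792299]] [0.37679679 0.36436133 0.37545347]
```

View pics/e.png

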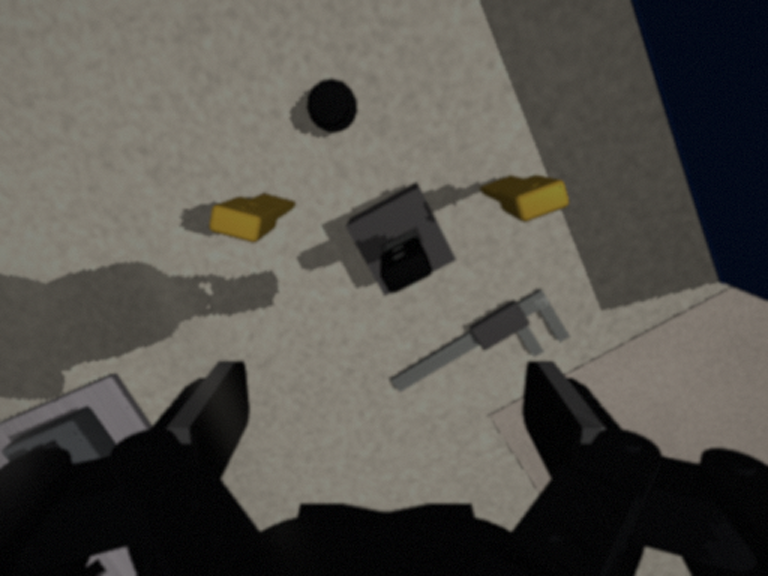

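The wrist view (scaled 1.5x) shows the black handle top at (405,263) on the grey stand at (402,238). The yellow look-alikes are at (237,220) and (543,200), the caliper at (480,340) and a fitting at (331,105). The only black-handled blade standing in a stand is the one at (405,263), so that's the feeler.

```bash
cat > st.py <<'E'
from h import *
import sys
def rect(xy): 
    (c,s,a)=cv2.minAreaRect((xy*1000).astype(np.float32)); return np.round(c,1),np.round(s,1),round(a,1)
def rep(f):
    P=cloud(f); V=P.reshape(-1,3)
    near=np.hypot(V[:,0]-.445,V[:,1]-.335)<.05
    h=V[near&(V[:,2]>.112)&(V[:,2]<.135)]; s=V[near&(V[:,2]>.034)&(V[:,2]<.046)]
    print('handle',len(h),np.median(h[:,2]),rect(h[:,:2]),'stand',len(s),np.median(s[:,2]),rect(s[:,:2]))
E
python3 - <<'E'
from st import *
rep(pickle.load(open('w1.pkl','rb')))
o=status.get_obs(); print(Ro.from_rotvec(o['orientation']).as_matrix())
E
```

```text
handle 663 0.1239253654840481 (array([442.9, 343.2]), array([15.8, 27.9]), 1.3) stand 2084 0.04130444961642539 (array([443.3, 343. ]), array([60.2, 59.8]), 1.2)
[[-0.88880182  0.45828823  0.0017941 ]
 [ 0.45827801  0.88879869 -0.00426111]
 [-0.00354741 -0.00296508 -0.99998931]]
```

Request:
send_rows([
  {"dx": 5.0, "dy": -4.0, "dz": -3.0, "yaw": 0.0, "gripper": 1.0},
  {"dx": 5.0, "dy": -4.0, "dz": -3.0, "yaw": 0.0, "gripper": 1.0},
  {"dx": 5.0, "dy": -4.0, "dz": -3.0, "yaw": 0.0, "gripper": 1.0},
])

```text
clock: 1.25
tcp_pos: [0.3776, 0.322, 0.2867]
orientation: [0.723, 3.056, 0.002]
contact_force: [0.4, -1.0, 0.1]
grip_width: 0.0854
gripper_force: 0.0
```

Run:
```python
from st import *
f=grab('wrist','w2'); rep(f)
for n in('w1','w2'):
    f=pickle.load(open(n+'.pkl','rb')); g=f['color'].astype(int).sum(2)
    P=cloud(f); m=((P[...,2]>.11)&(P[...,2]<.135)&(np.hypot(P[...,0]-.445,P[...,1]-.335)<.05)).astype(np.uint8)
    ys,xs=np.nonzero(m); print(n,xs.mean(),ys.mean(),cv2.minAreaRect(np.c_[xs,ys].astype(np.float32)))
```

```text
handle 517 0.12368642619008881 (array([442.6, 343. ]), array([16.4, 27.4]), 0.8) stand 1714 0.0411703278408798 (array([443., 343.]), array([61.2, 59.9]), 1.0)
w1 269.73538011695905 179.0687134502924 ((269.5, 179.00001525878906), (21.0190372467041, 33.09380340576172), 63.43495178222656)
w2 304.96828358208955 221.91417910447763 ((304.8789367675781, 221.6889190673828), (19.882232666015625, 27.92074203491211), 64.65382385253906)
```

Request:
send_rows([
  {"dx": -35.4, "dy": -20.2, "dz": 0.0, "yaw": 61.6, "gripper": 1.0},
  {"dx": -35.4, "dy": -20.2, "dz": 0.0, "yaw": 61.6, "gripper": 1.0},
  {"dx": -35.4, "dy": -20.2, "dz": 0.0, "yaw": 61.6, "gripper": 1.0},
  {"dx": -35.4, "dy": -20.2, "dz": 0.0, "yaw": 61.6, "gripper": 1.0},
  {"dx": -35.4, "dy": -20.2, "dz": 0.0, "yaw": 61.6, "gripper": 1.0},
])

```text
clock: 1.92
tcp_pos: [0.5523, 0.0592, 0.2858]
orientation: [2.035, 2.392, -0.001]
contact_force: [0.1, 0.7, 0.1]
grip_width: 0.0854
gripper_force: 0.0
```

Run:
```python
from h import *
o=status.get_obs();print(o['tcp_pos'],o['joints'],o['clock']);print(Ro.from_rotvec(o['orientation']).as_matrix())
```

```text
[0.552347   0.05919848 0.28578883] [-0.56106496  0.26076065  0.4148143   1.83298497 -0.11742917  1.07195885
  0.05857833] 1.925
[[-1.60297006e-01  9.87068807e-01  2.01128009e-04]
 [ 9.87068292e-01  1.60297128e-01 -1.00888484e-03]
 [-1.02807899e-03  3.68058621e-05 -9.99999471e-01]]
```

Request:
send_rows([
  {"dx": -7.5, "dy": 2.8, "dz": 0.0, "yaw": 8.1, "gripper": 1.0},
  {"dx": -7.5, "dy": 2.8, "dz": 0.0, "yaw": 8.1, "gripper": 1.0},
  {"dx": -7.5, "dy": 2.8, "dz": 0.0, "yaw": 8.1, "gripper": 1.0},
])

```text
clock: 2.3
tcp_pos: [0.5912, -0.0092, 0.2854]
orientation: [2.194, 2.248, -0.003]
contact_force: [0.5, 0.2, -0.3]
grip_width: 0.0852
gripper_force: 0.0
```

Run:
```python
from h import *
f=grab('wrist','w3'); im=cv2.cvtColor(f['color'],cv2.COLOR_RGB2BGR); cv2.imwrite('pics/f.png',cv2.resize(im,(768,576),interpolation=cv2.INTER_CUBIC))
o=status.get_obs();print(o['tcp_pos'],o['clock']);print(Ro.from_rotvec(o['orientation']).as_matrix())
```

```text
[ 0.59072611 -0.00727993  0.28546014] 2.35
[[-2.69054068e-02  9.99637049e-01 -1.36701996e-03]
 [ 9.99637979e-01  2.69052441e-02 -1.37251209e-04]
 [-1.00421387e-04 -1.37021787e-03 -9.99999056e-01]]
```

View pics/f.png

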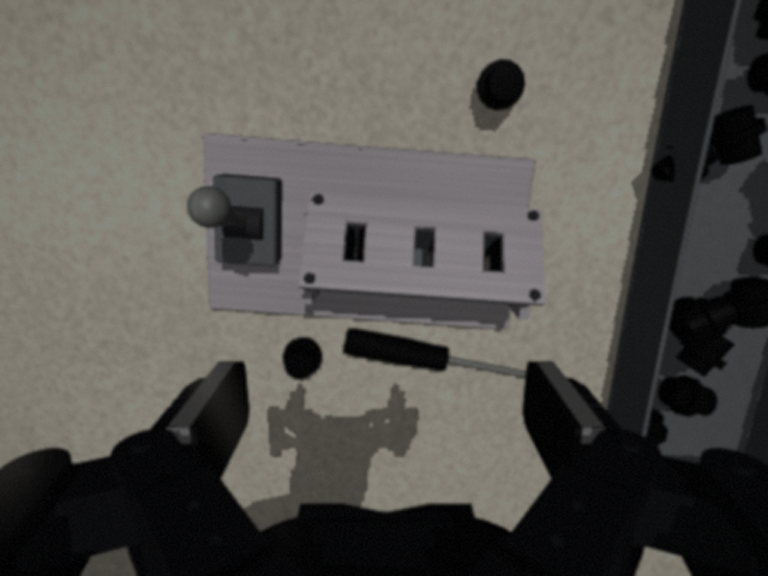

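The three mouths appear at (355,242), (425,246) and (494,251), the lever ball at (208,206), the fittings at (302,357) and (500,84), and the screwdriver at (400,350). Next I'll measure the mouths and the ball from this view and a second one.

Request:
send_rows([
  {"dx": 6.0, "dy": -3.0, "dz": 2.0, "yaw": 1.0, "gripper": 1.0},
  {"dx": 6.0, "dy": -3.0, "dz": 2.0, "yaw": 1.0, "gripper": 1.0},
  {"dx": 6.0, "dy": -3.0, "dz": 2.0, "yaw": 1.0, "gripper": 1.0},
])

```text
clock: 2.72
tcp_pos: [0.5585, 0.0537, 0.2662]
orientation: [-2.206, -2.236, -0.0]
contact_force: [-0.6, -0.6, -0.3]
grip_width: 0.0854
gripper_force: 0.0
```

```bash
cat > fx.py <<'E'
from h import *
from scipy.optimize import least_squares
def rep(f):
    P=cloud(f); 
    # deck plane: RANSAC-ish from a band of candidate points
    m=(P[...,2]>.053)&(P[...,2]<.1)&(P[...,0]>.53)&(P[...,0]<.74)&(abs(P[...,1])<.08)
    Q=P[m]; c=None; best=0; rng=np.random.default_rng(0)
    for _ in range(300):
        a,b,d=Q[rng.integers(len(Q),size=3)]; n=np.cross(b-a,d-a); L=np.linalg.norm(n)
        if L<1e-6: continue
        k=abs((Q-a)@(n/L))<.0015
        if k.sum()>best: best=k.sum(); c=k
    q=Q[c]; o=q.mean(0); n=np.linalg.svd(q-o,full_matrices=False)[2][2]; n*=np.sign(n[2])
    print('plane n',n.round(4),'tilt',np.degrees(np.arccos(n[2])).round(2),best,len(Q))
    # plane axes: y along row (horizontal), x upslope
    y=np.cross([0,0,1],n); y/=np.linalg.norm(y); y*=np.sign(y[0]); x=np.cross(y,n)
    uv=np.stack([(q-o)@x,(q-o)@y],-1); print('deck rect',cv2.minAreaRect((uv*1000).astype(np.float32)))
    # rays onto plane
    h,w=f['depth'].shape; C=-f['R'].T@f['t']; D=P-C; s=((o-C)@n)/(D@n); X=C+D*s[...,None]
    a=(X-o)@x; b=(X-o)@y
    rc=cv2.minAreaRect((uv*1000).astype(np.float32)); cx,cy=np.array(rc[0])/1000
    below=((P-o)@n<-.004)&(abs(a-cx)<.022)&(abs(b-cy)<.08)
    g=f['color'].astype(float).mean(2); dk=np.median(g[(abs(a-cx)<.03)&(abs(b-cy)<.08)])
    for nm,mask in(('depth',below),('dark',(g<dk*.72)&(abs(a-cx)<.022)&(abs(b-cy)<.08))):
        N,L,S,_=cv2.connectedComponentsWithStats(mask.astype(np.uint8))
        for i in range(1,N):
            if S[i,4]<150: continue
            k=L==i; r=cv2.minAreaRect((np.stack([a[k],b[k]],-1)*1000).astype(np.float32))
            ctr=o+x*r[0][0]/1000+y*r[0][1]/1000
            print(nm,S[i,4],'ctr',ctr.round(4),'size',np.round(r[1],1),round(r[2],1),'depth below',np.percentile((P[k]-o)@n,[5,50,95]).round(3))
    print('row y dir',y.round(4),np.degrees(np.arctan2(y[1],y[0])).round(2))
    k=(P[...,2]>.085)&(P[...,2]<.13)&(np.hypot(P[...,0]-.475,P[...,1]-.02)<.05); B=P[k]
    r=least_squares(lambda p:np.linalg.norm(B-p,axis=1)-.013,B.mean(0)-[0,0,.01],loss='soft_l1',f_scale=.002); print('ball',r.x.round(4),len(B))
E
python3 - <<'E'
from fx import *
rep(pickle.load(open('w3.pkl','rb'))); f=grab('wrist','w4'); rep(f)
o=status.get_obs();print(o['tcp_pos'],o['clock'],o['joints'].round(2));print(Ro.from_rotvec(o['orientation']).as_matrix().round(3))
E
```

```text
plane n [0.0277 0.5286 0.8484] tilt 31.96 8744 10121
deck rect ((-1.3014183044433594, 0.3881378173828125), (72.77613067626953, 172.97994995117188), 0.12215744704008102)
depth 310 ctr [ 0.5682 -0.0052  0.077 ] size [27.5 13.7] 0.0 depth below [-0.038 -0.011 -0.006]
depth 301 ctr [ 0.6177 -0.0077  0.0769] size [27.6 13.5] 0.2 depth below [-0.047 -0.031 -0.007]
depth 293 ctr [ 0.6671 -0.0102  0.0768] size [27.6 12. ] 0.6 depth below [-0.034 -0.014 -0.006]
dark 365 ctr [ 0.5684 -0.0051  0.0769] size [29.6 15. ] 4.4 depth below [-0.035 -0.01  -0.001]
dark 353 ctr [ 0.6184 -0.0072  0.0765] size [29.9 14.1] 2.3 depth below [-0.047 -0.027 -0.001]
dark 368 ctr [ 0.668  -0.0097  0.0765] size [30.5 14.2] 0.0 depth below [-0.033 -0.011 -0.   ]
row y dir [ 0.9986 -0.0524 -0.    ] -3.0
ball [0.4798 0.0218 0.1103] 641
plane n [0.0282 0.528  0.8488] tilt 31.92 8464 9802
deck rect ((1.1672821044921875, 4.8280181884765625), (73.19375610351562, 172.49081420898438), 0.18820267915725708)
depth 335 ctr [ 0.568  -0.0047  0.0766] size [13.7 28.2] 89.7 depth below [-0.042 -0.011 -0.006]
depth 317 ctr [ 0.617
[... 288 characters left out ...]
.0072  0.0765] size [30.2 14.1] 0.8 depth below [-0.047 -0.027 -0.   ]
dark 558 ctr [ 0.6721 -0.013   0.0784] size [27.5 36.9] 89.9 depth below [-0.027 -0.005  0.199]
row y dir [ 0.9986 -0.0533 -0.    ] -3.05
ball [0.4796 0.022  0.1103] 613
[0.55911225 0.05220472 0.2665971 ] 2.775 [-0.57  0.29  0.45  1.84 -0.15  1.04 -0.05]
[[-0.011  1.     0.   ]
 [ 1.     0.011  0.   ]
 [ 0.     0.    -1.   ]]fx.py:19: RuntimeWarning: divide by zero encountered in divide
  h,w=f['depth'].shape; C=-f['R'].T@f['t']; D=P-C; s=((o-C)@n)/(D@n); X=C+D*s[...,None]
fx.py:19: RuntimeWarning: invalid value encountered in multiply
  h,w=f['depth'].shape; C=-f['R'].T@f['t']; D=P-C; s=((o-C)@n)/(D@n); X=C+D*s[...,None]
```

Request:
send_rows([
  {"dx": 29.2, "dy": -11.3, "dz": 0.0, "yaw": -0.5, "gripper": 1.0},
  {"dx": 29.2, "dy": -11.3, "dz": 0.0, "yaw": -0.5, "gripper": 1.0},
  {"dx": 29.2, "dy": -11.3, "dz": 0.0, "yaw": -0.5, "gripper": 1.0},
  {"dx": 29.2, "dy": -11.3, "dz": 0.0, "yaw": -0.5, "gripper": 1.0},
  {"dx": 29.2, "dy": -11.3, "dz": 0.0, "yaw": -0.5, "gripper": 1.0},
])

```text
clock: 3.4
tcp_pos: [0.4442, 0.3429, 0.2671]
orientation: [2.203, 2.239, 0.003]
contact_force: [1.3, 1.2, 0.2]
grip_width: 0.0857
gripper_force: 0.0
```

Run:
```python
from st import *
f=grab('wrist','w5'); rep(f)
o=status.get_obs();print(o['tcp_pos'],o['clock'],o['joints'].round(2));print(Ro.from_rotvec(o['orientation']).as_matrix().round(4))
# visible gap hint: width of deep pixels across row for each mouth
f=pickle.load(open('w4.pkl','rb'));P=cloud(f);n=np.array([.028,.5283,.8486]);y=np.array([.9986,-.053,0]);x=np.cross(y,n)
C=-f['R'].T@f['t']
for nm,c in(('near',[.568,-.005,.0767]),('mid',[.618,-.0072,.0766]),('far',[.668,-.0096,.0765])):
    d=P-np.array(c); k=(abs(d@x)<.02)&(abs(d@y)<.012)&(d@n<-.016)&(d@n>-.06)
    print(nm,k.sum(),np.percentile((d@y)[k],[2,25,50,75,98]).round(4),np.percentile((d@n)[k],[2,50,98]).round(3))
```

```text
handle 600 0.12396960723376235 (array([443.5, 343.8]), array([16. , 28.3]), 1.4) stand 2213 0.041339580788190104 (array([443.4, 343.7]), array([60. , 60.3]), 1.2)
[0.43903485 0.35278665 0.26679906] 3.45 [-1.02  0.29  0.29  1.83 -0.1   1.03 -0.67]
[[-2.740e-02  9.996e-01 -8.000e-04]
 [ 9.996e-01  2.740e-02  5.600e-03]
 [ 5.600e-03 -7.000e-04 -1.000e+00]]
near 64 [-0.0007  0.0004  0.0012  0.0016  0.0017] [-0.047 -0.03  -0.017]
mid 266 [-0.0001  0.0043  0.0065  0.0083  0.0087] [-0.048 -0.034 -0.017]
far 115 [0.0024 0.0041 0.0045 0.0047 0.005 ] [-0.032 -0.024 -0.017]
```

The depth hints are that the middle gap is wide, the near one about 3 mm, and the far one most likely 7.4 mm. I'll test the far mouth first and confirm it by feel.

Request:
send_rows([
  {"dx": 0.0, "dy": 0.0, "dz": 4.0, "yaw": 0.0, "gripper": 1.0},
  {"dx": 0.0, "dy": 0.0, "dz": 8.0, "yaw": 0.0, "gripper": 0.6},
  {"dx": 0.0, "dy": 0.0, "dz": 8.0, "yaw": 0.0, "gripper": 0.6},
])

```text
clock: 3.82
tcp_pos: [0.4432, 0.3398, 0.1842]
orientation: [2.203, 2.239, -0.008]
contact_force: [0.9, -0.0, 0.7]
grip_width: 0.052
gripper_force: 0.0
```

```bash
cat > tc.py <<'E'
from h import *
import sys
def to(p,ang=None):
    o=status.get_obs(); R=Ro.from_rotvec(o['orientation']).as_matrix()
    d=R.T@(np.array(p)-o['tcp_pos'])*100; a=np.degrees(np.arctan2(R[1,1],R[0,1]))
    print('clk',o['clock'],'tcp',o['tcp_pos'].round(4),'yang',a.round(2),'F',o['contact_force'].round(1),'w',round(o['grip_width'],4),'gf',round(o['gripper_force'],1)); print('shift cm',d.round(2),'yaw',None if ang is None else round(a-ang,2))
if __name__=='__main__': v=list(map(float,sys.argv[1:])); to(v[:3],v[3] if len(v)>3 else None)
E
python3 tc.py .443 .3434 .105 1.2
```

```text
clk 3.825 tcp [0.4432 0.3398 0.1842] yang 0.94 F [ 0.9 -0.   0.7] w 0.052 gf 0.0
shift cm [0.39 0.01 7.92] yaw -0.26
```

Request:
send_rows([
  {"dx": 0.0, "dy": 0.0, "dz": 5.0, "yaw": 0.0, "gripper": 0.6},
  {"dx": 0.0, "dy": 0.0, "dz": 8.0, "yaw": 0.0, "gripper": 0.6},
  {"dx": 0.0, "dy": 0.0, "dz": 8.0, "yaw": 0.0, "gripper": 0.6},
  {"dx": 0.0, "dy": 0.0, "dz": 8.0, "yaw": 0.0, "gripper": 0.6},
])

```text
clock: 4.32
tcp_pos: [0.4455, 0.3424, 0.1085]
orientation: [2.203, 2.24, 0.005]
contact_force: [-0.5, 0.1, 0.6]
grip_width: 0.0514
gripper_force: 0.0
```

```bash
python3 tc.py .443 .3434 .105 1.2
```

```text
clk 4.325 tcp [0.4455 0.3424 0.1085] yang 0.96 F [-0.5  0.1  0.6] w 0.0514 gf 0.0
shift cm [ 0.1  -0.25  0.35] yaw -0.24
```

Next I'll settle with a small correction, then close at low force.

Request:
send_rows([
  {"dx": 0.1, "dy": -0.1, "dz": 0.3, "yaw": -0.2, "gripper": 0.4},
  {"dx": 0.1, "dy": -0.1, "dz": 0.3, "yaw": -0.2, "gripper": 0.0},
  {"dx": 0.1, "dy": -0.1, "dz": 0.3, "yaw": -0.2, "gripper": 0.0},
  {"dx": 0.1, "dy": -0.1, "dz": 0.3, "yaw": -0.2, "gripper": 0.0},
  {"dx": 0.1, "dy": -0.1, "dz": 0.3, "yaw": -0.2, "gripper": 0.0},
], force=20)

```text
clock: 4.95
tcp_pos: [0.4433, 0.3432, 0.1042]
orientation: [-2.198, -2.244, -0.002]
contact_force: [-1.1, 1.0, 6.1]
grip_width: 0.016
gripper_force: 24.2
```

```bash
python3 tc.py .443 .3434 .105 1.2
```

```text
clk 4.95 tcp [0.4433 0.3432 0.1042] yang 1.2 F [-1.1  1.   6.1] w 0.016 gf 24.2
shift cm [ 0.02 -0.03 -0.08] yaw -0.0
```

Request:
send_rows([
  {"dx": 0.0, "dy": 0.0, "dz": -4.5, "yaw": 0.0, "gripper": 0.0},
  {"dx": 0.0, "dy": 0.0, "dz": -8.5, "yaw": 0.0, "gripper": 0.0},
  {"dx": 0.0, "dy": 0.0, "dz": -8.5, "yaw": 0.0, "gripper": 0.0},
  {"dx": -4.7, "dy": 0.0, "dz": -8.5, "yaw": 0.0, "gripper": 0.0},
  {"dx": -4.7, "dy": 0.0, "dz": -8.5, "yaw": 0.0, "gripper": 0.0},
], force=25)

```text
clock: 5.58
tcp_pos: [0.4435, 0.2912, 0.1871]
orientation: [2.203, 2.239, -0.006]
contact_force: [0.8, 0.1, -0.3]
grip_width: 0.0154
gripper_force: 25.7
```

```bash
python3 tc.py .443 .297 .128 1.2
```

```text
clk 5.575 tcp [0.4435 0.2912 0.1871] yang 0.91 F [ 0.8  0.1 -0.3] w 0.0154 gf 25.7
shift cm [ 0.6  -0.03  5.91] yaw -0.29
```

Request:
send_rows([
  {"dx": 0.0, "dy": 0.0, "dz": 4.0, "yaw": -0.2, "gripper": 0.0},
  {"dx": 0.0, "dy": 0.0, "dz": 6.0, "yaw": -0.2, "gripper": 0.0},
  {"dx": 0.0, "dy": 0.0, "dz": 6.0, "yaw": -0.2, "gripper": 0.0},
  {"dx": 0.0, "dy": 0.0, "dz": 6.0, "yaw": -0.2, "gripper": 0.0},
])

```text
clock: 6.08
tcp_pos: [0.444, 0.296, 0.1285]
orientation: [2.194, 2.248, 0.0]
contact_force: [-0.2, 0.5, -1.5]
grip_width: 0.0159
gripper_force: 25.8
```

```bash
python3 tc.py .443 .297 .128 1.2
```

```text
clk 6.075 tcp [0.444  0.296  0.1285] yang 1.4 F [-0.2  0.5 -1.5] w 0.0159 gf 25.8
shift cm [ 0.1  -0.1   0.05] yaw 0.2
```

Request:
send_rows([
  {"dx": 1.2, "dy": 0.0, "dz": 0.0, "yaw": 0.0, "gripper": 0.0},
  {"dx": 2.4, "dy": 0.0, "dz": 0.0, "yaw": 0.0, "gripper": 0.0},
  {"dx": 3.5, "dy": 0.0, "dz": 0.1, "yaw": 0.0, "gripper": 0.0},
  {"dx": 4.5, "dy": 0.0, "dz": 0.4, "yaw": 0.0, "gripper": 0.0},
  {"dx": 5.3, "dy": 0.0, "dz": 0.7, "yaw": 0.0, "gripper": 0.0},
])

```text
clock: 6.7
tcp_pos: [0.4429, 0.3499, 0.1214]
orientation: [2.193, 2.249, 0.002]
contact_force: [2.1, -3.4, 2.7]
grip_width: 0.0156
gripper_force: 26.3
```

Request:
send_rows([
  {"dx": 0.0, "dy": 0.0, "dz": 0.0, "yaw": 0.0, "gripper": 0.0},
  {"dx": 0.0, "dy": 0.0, "dz": 0.0, "yaw": 0.0, "gripper": 0.0},
])

```text
clock: 6.95
tcp_pos: [0.4417, 0.3493, 0.121]
orientation: [-2.193, -2.248, 0.001]
contact_force: [-0.1, 0.0, -1.2]
grip_width: 0.0159
gripper_force: 25.8
```

```bash
python3 tc.py .443 .349 .121 1.2
python3 - <<'E'
from h import *
f=grab('scene','s2'); w=grab('wrist','w6')
a=cv2.resize(cv2.cvtColor(f['color'][85:175,270:370],cv2.COLOR_RGB2BGR),(400,360),interpolation=cv2.INTER_CUBIC)
b=cv2.resize(cv2.cvtColor(w['color'],cv2.COLOR_RGB2BGR),(400,300)); b=np.vstack([b,np.zeros((60,400,3),np.uint8)])
cv2.imwrite('pics/g.png',np.hstack([a,b]))
E
```

```text
clk 6.95 tcp [0.4417 0.3493 0.121 ] yang 1.42 F [-0.1  0.  -1.2] w 0.0159 gf 25.8
shift cm [-0.03  0.13 -0.  ] yaw 0.22
```

View pics/g.png

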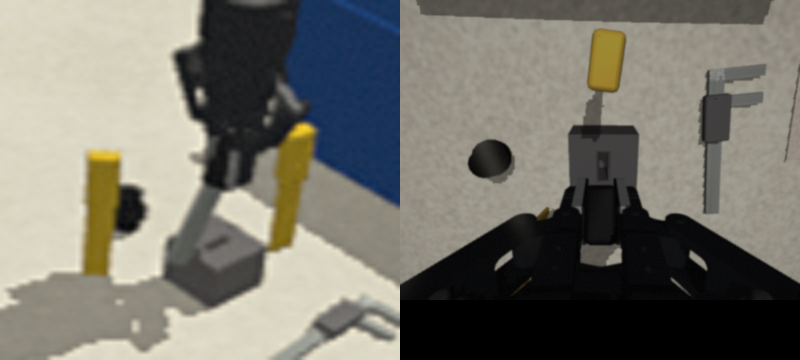

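The left half shows the blade leaning across the stand edge, from tip (183,262) to grip (215,185). The right half is the wrist view, with the handle between the fingers at (602,215). The yellow pieces haven't been touched.

Run:
```python
from h import *
f=pickle.load(open('s2.pkl','rb')); P=cloud(f)
k=(abs(P[...,0]-.447)<.012)&(P[...,1]>.27)&(P[...,1]<.36)&(P[...,2]>.044)&(P[...,2]<.1)
v,u=np.nonzero(k); q=P[k]
for z in np.arange(.044,.1,.006):
    s=q[(q[:,2]>=z)&(q[:,2]<z+.006)]
    if len(s)>3: print(round(z+.003,3),len(s),s[:,0].mean().round(4),s[:,1].min().round(4),s[:,1].mean().round(4),s[:,1].max().round(4))
s=q[q[:,2]<.082]; c=np.polyfit(s[:,2],s[:,1],1); print(np.degrees(np.arctan(c[0])),np.polyval(c,.1147))
# handle in wrist view
w=pickle.load(open('w6.pkl','rb')); W=cloud(w); t=status.get_obs()['tcp_pos']
k=(abs(W[...,0]-t[0])<.009)&(abs(W[...,1]-t[1])<.06)&(W[...,2]>.08)&(W[...,2]<.16); r=W[k]
print(len(r)); 
for a in np.arange(.08,.16,.008):
    s=r[(r[:,2]>=a)&(r[:,2]<a+.008)]
    if len(s)>5: print(round(a+.004,3),len(s),np.percentile(s[:,1],[5,50,95]).round(4))
```

```text
0.047 14 0.4461 0.2871 0.3096 0.3477
0.053 15 0.4435 0.2903 0.3033 0.3216
0.059 8 0.445 0.2939 0.3077 0.3234
0.065 13 0.4441 0.2912 0.3078 0.3275
0.071 14 0.4444 0.3018 0.3138 0.3294
0.077 10 0.4428 0.3025 0.3174 0.3335
0.083 15 0.4431 0.3057 0.3201 0.3372
0.089 12 0.4435 0.3088 0.3228 0.3388
0.095 11 0.4452 0.315 0.3284 0.343
0.101 5 0.4478 0.3175 0.3318 0.3524
16.513309619358914 0.3256529821585676
3578
0.1 17 [0.3584 0.3598 0.36  ]
0.108 46 [0.3574 0.3597 0.3602]
0.116 25 [0.3596 0.3601 0.3605]
0.124 19 [0.3599 0.36   0.3611]
0.132 1180 [0.3445 0.3648 0.3685]
0.14 1871 [0.3488 0.3553 0.3622]
0.148 389 [0.3455 0.348  0.3505]
0.156 31 [0.3563 0.3599 0.3614]
```

Run:
```python
from h import *
w=pickle.load(open('w6.pkl','rb')); W=cloud(w); t=status.get_obs()['tcp_pos']
k=(abs(W[...,0]-t[0])<.006)&(abs(W[...,1]-t[1])<.05)&(W[...,2]>.125)&(W[...,2]<.165); r=W[k]
best=0
rng=np.random.default_rng(0)
for _ in range(500):
    a,b,c=r[rng.integers(len(r),size=3)]; n=np.cross(b-a,c-a); L=np.linalg.norm(n)
    if L<1e-7: continue
    m=abs((r-a)@(n/L))<.001
    if m.sum()>best: best=m.sum(); M=m
q=r[M]; o=q.mean(0); n=np.linalg.svd(q-o,full_matrices=False)[2][2]; n*=np.sign(n[2])
print(best,len(r),n.round(3),'tilt',np.degrees(np.arctan2(n[1],n[2])).round(2),'ctr',(q.min(0)+q.max(0))/2,q.min(0),q.max(0))
print('axis through top ctr; grasp pt', (q.min(0)+q.max(0))/2-n*.0248, 'tcp',t)
```

```text
2051 2491 [-0.01   0.524  0.852] tilt 31.59 ctr [0.44192378 0.35777124 0.13841854] [0.43594071 0.3461696  0.13097495] [0.44790685 0.36937288 0.14586213]
axis through top ctr; grasp pt [0.4421785  0.34478045 0.11729475] tcp [0.4419079  0.34895788 0.12108211]
```

Tilt is 31.6°, against 32° for the deck. Next is the lift and travel to the far mouth.

Request:
send_rows([
  {"dx": 0.0, "dy": 0.0, "dz": -5.0, "yaw": 0.0, "gripper": 0.0},
  {"dx": 0.0, "dy": 0.0, "dz": -9.0, "yaw": 0.0, "gripper": 0.0},
  {"dx": -3.0, "dy": 2.5, "dz": -9.0, "yaw": 0.0, "gripper": 0.0},
  {"dx": -7.0, "dy": 6.0, "dz": -9.0, "yaw": 2.0, "gripper": 0.0},
  {"dx": -11.0, "dy": 10.0, "dz": -9.0, "yaw": 4.4, "gripper": 0.0},
], force=60)

```text
clock: 7.68
tcp_pos: [0.5454, 0.2407, 0.2115]
orientation: [-2.278, -2.162, -0.001]
contact_force: [0.4, 0.4, -0.4]
grip_width: 0.0151
gripper_force: 62.7
```

```bash
python3 tc.py .6715 .0588 .1853 -3.03
```

```text
clk 7.675 tcp [0.5454 0.2407 0.2115] yang -2.99 F [ 0.4  0.4 -0.4] w 0.0151 gf 62.7
shift cm [-17.51  13.54   2.59] yaw 0.04
```

Request:
send_rows([
  {"dx": -4.5, "dy": 3.5, "dz": 0.0, "yaw": 0.0, "gripper": 0.0},
  {"dx": -9.0, "dy": 7.0, "dz": 0.0, "yaw": 0.0, "gripper": 0.0},
  {"dx": -13.5, "dy": 10.5, "dz": 0.5, "yaw": 0.0, "gripper": 0.0},
  {"dx": -17.0, "dy": 13.5, "dz": 1.5, "yaw": 0.0, "gripper": 0.0},
  {"dx": -17.0, "dy": 13.5, "dz": 2.0, "yaw": 0.0, "gripper": 0.0},
])

```text
clock: 8.3
tcp_pos: [0.6722, 0.0589, 0.1906]
orientation: [2.285, 2.153, -0.002]
contact_force: [0.1, 0.3, -0.5]
grip_width: 0.0147
gripper_force: 62.5
```

Request:
send_rows([
  {"dx": 0.0, "dy": 0.0, "dz": 0.0, "yaw": 0.0, "gripper": 0.0},
  {"dx": 0.0, "dy": 0.0, "dz": 0.0, "yaw": 0.0, "gripper": 0.0},
  {"dx": 0.0, "dy": 0.0, "dz": 0.0, "yaw": 0.0, "gripper": 0.0},
])

```text
clock: 8.68
tcp_pos: [0.6708, 0.0659, 0.1917]
orientation: [-2.276, -2.165, -0.001]
contact_force: [0.4, -0.1, -0.9]
grip_width: 0.0152
gripper_force: 62.5
```

```bash
cat > tip.py <<'E'
from h import *
def tip(save):
    w=grab('wrist',save); W=cloud(w); o=status.get_obs(); t=o['tcp_pos']; R=Ro.from_rotvec(o['orientation']).as_matrix()
    L=(W-t)@R   # tool coords
    k=(abs(L[...,1])<.0065)&(abs(L[...,0])<.05)&(L[...,2]<-.004)&(L[...,2]>-.045); r=L[k]; best=0; rng=np.random.default_rng(0)
    for _ in range(500):
        a,b,c=r[rng.integers(len(r),size=3)]; n=np.cross(b-a,c-a); l=np.linalg.norm(n)
        if l<1e-7: continue
        m=abs((r-a)@(n/l))<.001
        if m.sum()>best: best=m.sum(); M=m
    q=r[M]; n=np.linalg.svd(q-q.mean(0),full_matrices=False)[2][2]; n*=-np.sign(n[2]); c=(q.min(0)+q.max(0))/2
    tl=c-n*.118; print('tilt',np.degrees(np.arctan2(n[0],-n[2])).round(2),'n',n.round(3),'top',c.round(4),'tip tool',tl.round(4),'ext',(q.max(0)-q.min(0)).round(4),best)
    tl[1]=0 if abs(n[1])<.03 else tl[1]
    T=t+R@tl; N=np.array([.028,.5283,.8486]); Y=np.array([.9986,-.053,0]); X=np.cross(Y,N)
    for nm,c in(('near',[.5681,-.0046,.0766]),('mid',[.618,-.0072,.0766]),('far',[.6679,-.0099,.0766])):
        d=T-np.array(c); print(nm,'tip in mouth x,y,z mm',(np.array([d@X,d@Y,d@N])*1000).round(1))
    a=np.degrees(np.arctan2(R[1,1],R[0,1])); print('tcp',t.round(4),'yang',a.round(2),o['clock'],o['contact_force'].round(1))
E
python3 -c "
from tip import *
tip('w7')"
```

```text
tilt 30.9 n [ 0.513  0.015 -0.858] top [ 0.0088 -0.     -0.0173] tip tool [-0.0518 -0.0018  0.0839] ext [0.0237 0.013  0.0147] 2219
near tip in mouth x,y,z mm [-3.7 99.1 39. ]
mid tip in mouth x,y,z mm [-3.6 49.2 39. ]
far tip in mouth x,y,z mm [-3.7 -0.8 39. ]
tcp [0.671  0.0656 0.1917] yang -2.91 8.725 [-1.   0.4 -1.6]
```

Request:
send_rows([
  {"dx": -0.8, "dy": 0.08, "dz": 0.8, "yaw": 0.1, "gripper": 0.0},
  {"dx": -1.4, "dy": 0.08, "dz": 1.6, "yaw": 0.1, "gripper": 0.0},
  {"dx": -1.9, "dy": 0.08, "dz": 2.35, "yaw": 0.1, "gripper": 0.0},
  {"dx": -1.9, "dy": 0.08, "dz": 2.35, "yaw": 0.1, "gripper": 0.0},
  {"dx": -1.9, "dy": 0.08, "dz": 2.35, "yaw": 0.1, "gripper": 0.0},
])

```text
clock: 9.35
tcp_pos: [0.6711, 0.0455, 0.1678]
orientation: [-2.281, -2.16, -0.0]
contact_force: [-0.2, 0.7, -0.7]
grip_width: 0.0154
gripper_force: 62.5
```

```bash
python3 -c "
from tip import *
tip('w8'); w=pickle.load(open('w8.pkl','rb'))
cv2.imwrite('pics/h.png',cv2.cvtColor(w['color'],cv2.COLOR_RGB2BGR))"
```

```text
tilt 31.49 n [ 0.522  0.012 -0.853] top [ 0.0084  0.     -0.017 ] tip tool [-0.0532 -0.0014  0.0836] ext [0.0235 0.013  0.0153] 2233
near tip in mouth x,y,z mm [  2.1 100.2   7.9]
mid tip in mouth x,y,z mm [ 2.1 50.3  7.9]
far tip in mouth x,y,z mm [2.1 0.3 7.9]
tcp [0.6712 0.0456 0.168 ] yang -3.09 9.4 [-0.5 -0.2 -1.9]
```

View pics/h.png

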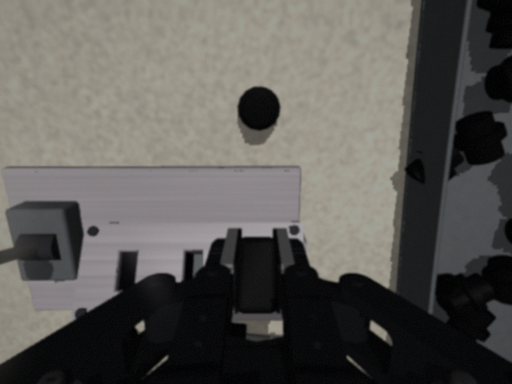

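The picture shows the blade handle held over the far mouth at (258,275), with the near and middle mouths at (126,270) and (193,263) uncovered. I'll insert slowly.

Request:
send_rows([
  {"dx": 0.1, "dy": 0.0, "dz": 0.1, "yaw": 0.0, "gripper": 0.0},
  {"dx": -0.2, "dy": 0.0, "dz": 0.55, "yaw": 0.0, "gripper": 0.0},
  {"dx": -0.45, "dy": 0.0, "dz": 1.0, "yaw": 0.0, "gripper": 0.0},
  {"dx": -0.7, "dy": 0.0, "dz": 1.4, "yaw": 0.0, "gripper": 0.0},
  {"dx": -0.7, "dy": 0.0, "dz": 1.4, "yaw": 0.0, "gripper": 0.0},
])

```text
clock: 10.02
tcp_pos: [0.6702, 0.0378, 0.1532]
orientation: [-2.281, -2.159, 0.001]
contact_force: [0.1, 0.0, -1.1]
grip_width: 0.0155
gripper_force: 62.5
```

```bash
python3 -c "
from tip import *
tip('w9')"
```

```text
tilt 31.39 n [ 0.521  0.017 -0.854] top [ 0.0082 -0.     -0.0171] tip tool [-0.0533 -0.002   0.0836] ext [0.0233 0.013  0.0152] 2230
near tip in mouth x,y,z mm [ 0.9 99.8 -8.4]
mid tip in mouth x,y,z mm [ 0.9 49.8 -8.4]
far tip in mouth x,y,z mm [ 0.9 -0.2 -8.4]
tcp [0.6704 0.0381 0.1536] yang -3.12 10.075 [-0.2  0.6 -1.4]
```

Request:
send_rows([
  {"dx": -0.13, "dy": 0.0, "dz": 0.21, "yaw": 0.0, "gripper": 0.0},
  {"dx": -0.27, "dy": 0.0, "dz": 0.43, "yaw": 0.0, "gripper": 0.0},
  {"dx": -0.4, "dy": 0.0, "dz": 0.64, "yaw": 0.0, "gripper": 0.0},
  {"dx": -0.53, "dy": 0.0, "dz": 0.85, "yaw": 0.0, "gripper": 0.0},
  {"dx": -0.53, "dy": 0.0, "dz": 0.85, "yaw": 0.0, "gripper": 0.0},
])

```text
clock: 10.7
tcp_pos: [0.6701, 0.0328, 0.1451]
orientation: [-2.281, -2.16, 0.001]
contact_force: [0.4, -0.7, -1.1]
grip_width: 0.0152
gripper_force: 62.5
```

```bash
python3 -c "
from tip import *
tip('w10')"
```

```text
tilt 30.84 n [ 0.513  0.01  -0.859] top [ 0.0081 -0.     -0.0172] tip tool [-0.0524 -0.0011  0.0841] ext [0.0237 0.013  0.0146] 2226
near tip in mouth x,y,z mm [ -0.2  99.9 -18.2]
mid tip in mouth x,y,z mm [ -0.2  49.9 -18.2]
far tip in mouth x,y,z mm [ -0.2  -0.  -18.2]
tcp [0.6702 0.033  0.1452] yang -3.11 10.75 [ 0.8  0.3 -0.1]
```

Request:
send_rows([
  {"dx": -0.16, "dy": 0.0, "dz": 0.26, "yaw": 0.0, "gripper": 0.0},
  {"dx": -0.32, "dy": 0.0, "dz": 0.51, "yaw": 0.0, "gripper": 0.0},
  {"dx": -0.48, "dy": 0.0, "dz": 0.77, "yaw": 0.0, "gripper": 0.0},
])

```text
clock: 11.12
tcp_pos: [0.6699, 0.0281, 0.1373]
orientation: [-2.281, -2.16, 0.0]
contact_force: [0.3, 0.7, -1.2]
grip_width: 0.0151
gripper_force: 62.5
```

Request:
send_rows([
  {"dx": -0.16, "dy": 0.0, "dz": 0.26, "yaw": 0.0, "gripper": 0.0},
  {"dx": -0.32, "dy": 0.0, "dz": 0.51, "yaw": 0.0, "gripper": 0.0},
])

```text
clock: 11.38
tcp_pos: [0.6698, 0.0255, 0.1325]
orientation: [-2.28, -2.16, -0.001]
contact_force: [-0.6, 1.8, 0.7]
grip_width: 0.0153
gripper_force: 62.9
```

Request:
send_rows([
  {"dx": -0.16, "dy": 0.0, "dz": 0.26, "yaw": 0.0, "gripper": 0.0},
  {"dx": -0.32, "dy": 0.0, "dz": 0.51, "yaw": 0.0, "gripper": 0.0},
])

```text
clock: 11.62
tcp_pos: [0.6696, 0.0223, 0.1274]
orientation: [-2.28, -2.161, -0.001]
contact_force: [-0.7, 2.1, 2.4]
grip_width: 0.0151
gripper_force: 63.0
```

```bash
python3 -c "
from tip import *
tip('w11')"
```

```text
tilt 31.12 n [ 0.517  0.014 -0.856] top [ 0.0089 -0.     -0.0178] tip tool [-0.0521 -0.0016  0.0832] ext [0.0234 0.013  0.015 ] 2254
near tip in mouth x,y,z mm [ -0.2  99.8 -38.5]
mid tip in mouth x,y,z mm [ -0.1  49.9 -38.6]
far tip in mouth x,y,z mm [ -0.2  -0.1 -38.5]
tcp [0.6696 0.0219 0.127 ] yang -3.1 11.675 [ 0.5  1.7 -0.8]
```

Request:
send_rows([
  {"dx": -0.16, "dy": 0.0, "dz": 0.26, "yaw": 0.0, "gripper": 0.0},
  {"dx": -0.32, "dy": 0.0, "dz": 0.51, "yaw": 0.0, "gripper": 0.0},
])

```text
clock: 11.92
tcp_pos: [0.6695, 0.0187, 0.1222]
orientation: [-2.281, -2.161, -0.0]
contact_force: [-0.9, 2.4, 1.8]
grip_width: 0.0152
gripper_force: 62.9
```

Request:
send_rows([
  {"dx": -0.1, "dy": 0.0, "dz": 0.17, "yaw": 0.0, "gripper": 0.0},
  {"dx": -0.19, "dy": 0.0, "dz": 0.3, "yaw": 0.0, "gripper": 0.0},
  {"dx": -0.19, "dy": 0.0, "dz": 0.3, "yaw": 0.0, "gripper": 0.0},
])

```text
clock: 12.3
tcp_pos: [0.6697, 0.0178, 0.1206]
orientation: [-2.28, -2.16, -0.002]
contact_force: [-4.2, 4.8, 11.3]
grip_width: 0.0154
gripper_force: 64.3
```

```bash
python3 -c "
from tip import *
tip('w12')
print(status.get_obs()['moment'])"
```

```text
tilt 30.96 n [ 0.514 -0.003 -0.858] top [ 0.0084 -0.     -0.0175] tip tool [-0.0523  0.0003  0.0837] ext [0.0236 0.013  0.015 ] 2241
near tip in mouth x,y,z mm [ -0.4 100.2 -46.6]
mid tip in mouth x,y,z mm [ -0.3  50.3 -46.6]
far tip in mouth x,y,z mm [ -0.4   0.3 -46.6]
tcp [0.6697 0.0178 0.1206] yang -3.08 12.35 [-4.1  5.3 11.1]
[ 0.63841015  1.1980794  -0.1258336 ]
```

The blade is at the floor after a 2–3 N drag from about 30 mm down. Before releasing, I'll nudge it sideways to rule out the wide gap.

Request:
send_rows([
  {"dx": 0.1, "dy": 0.0, "dz": -0.16, "yaw": 0.0, "gripper": 0.0},
  {"dx": 0.1, "dy": -0.2, "dz": -0.16, "yaw": 0.0, "gripper": 0.0},
  {"dx": 0.1, "dy": -0.2, "dz": -0.16, "yaw": 0.0, "gripper": 0.0},
])

```text
clock: 12.72
tcp_pos: [0.6689, 0.0178, 0.121]
orientation: [2.278, 2.159, 0.004]
contact_force: [6.1, 1.4, -3.6]
grip_width: 0.015
gripper_force: 62.3
```

Request:
send_rows([
  {"dx": 0.0, "dy": 0.4, "dz": 0.0, "yaw": 0.0, "gripper": 0.0},
  {"dx": 0.0, "dy": 0.4, "dz": 0.0, "yaw": 0.0, "gripper": 0.0},
])

```text
clock: 12.98
tcp_pos: [0.6702, 0.0178, 0.1208]
orientation: [-2.279, -2.158, 0.003]
contact_force: [-3.7, 2.6, 4.5]
grip_width: 0.0155
gripper_force: 63.4
```

Request:
send_rows([
  {"dx": 0.0, "dy": -0.2, "dz": 0.0, "yaw": 0.0, "gripper": 0.0},
  {"dx": -0.12, "dy": -0.2, "dz": 0.2, "yaw": 0.0, "gripper": 0.0},
  {"dx": -0.12, "dy": -0.2, "dz": 0.2, "yaw": 0.0, "gripper": 0.0},
])

```text
clock: 13.35
tcp_pos: [0.6697, 0.0178, 0.1206]
orientation: [-2.279, -2.16, -0.003]
contact_force: [-4.2, 4.2, 13.4]
grip_width: 0.0152
gripper_force: 64.7
```

Sideways play is only about ±0.7 mm, so this is the right gap. Releasing now.

Request:
send_rows([
  {"dx": 0.0, "dy": 0.0, "dz": 0.0, "yaw": 0.0, "gripper": 0.1},
  {"dx": 0.0, "dy": 0.0, "dz": 0.0, "yaw": 0.0, "gripper": 0.5},
  {"dx": 0.0, "dy": 0.0, "dz": 0.0, "yaw": 0.0, "gripper": 0.5},
  {"dx": 0.0, "dy": 0.0, "dz": -2.0, "yaw": 0.0, "gripper": 0.5},
  {"dx": 0.0, "dy": 0.0, "dz": -6.0, "yaw": 0.0, "gripper": 0.5},
], force=20)

```text
clock: 13.98
tcp_pos: [0.6684, 0.0162, 0.1788]
orientation: [-2.28, -2.159, 0.005]
contact_force: [1.0, 0.3, 1.3]
grip_width: 0.0424
gripper_force: 0.0
```

Request:
send_rows([
  {"dx": 3.0, "dy": 0.0, "dz": -5.0, "yaw": 0.0, "gripper": 0.5},
  {"dx": 5.0, "dy": 0.0, "dz": -6.0, "yaw": 0.0, "gripper": 0.5},
  {"dx": 5.0, "dy": 0.0, "dz": -6.0, "yaw": 0.0, "gripper": 0.5},
])

```text
clock: 14.35
tcp_pos: [0.6724, 0.0689, 0.24]
orientation: [2.277, 2.164, 0.003]
contact_force: [-0.7, 0.3, -0.2]
grip_width: 0.0426
gripper_force: 0.0
```

```bash
cat > fin.py <<'E'
from h import *
def chk(n,s):
    w=grab(n,s); W=cloud(w); N=np.array([.028,.5283,.8486]); Y=np.array([.9986,-.053,0]); X=np.cross(Y,N); c=np.array([.6679,-.0099,.0766])
    d=W-c; L=np.stack([d@X,d@Y,d@N],-1); g=w['color'].mean(2)
    k=(abs(L[...,0])<.03)&(abs(L[...,1])<.02)&(L[...,2]>.045)&(L[...,2]<.095); q=L[k]
    print(n,len(q),'pct z',np.percentile(q[:,2],[50,90,98]).round(4) if len(q) else '')
    if len(q): t=q[q[:,2]>np.percentile(q[:,2],98)-.008]; print('top ctr x,y',((t.min(0)+t.max(0))/2).round(4),(t.max(0)-t.min(0)).round(4),'expect top z .072')
    P=W; B=P[(P[...,2]>.085)&(P[...,2]<.135)&(abs(P[...,0]-.478)<.03)&(abs(P[...,1])<.08)]
    if len(B): print('ball pts',len(B),np.median(B,0).round(4))
if __name__=='__main__': chk('wrist','w13'); chk('scene','s3')
E
python3 fin.py; python3 tc.py .4783 .052 .25 -3.03
```

```text
wrist 727 pct z [0.0717 0.0728 0.0734]
top ctr x,y [-0.0002 -0.0006  0.071 ] [0.0284 0.0153 0.0058] expect top z .072
ball pts 958 [0.4847 0.0246 0.1177]
scene 109 pct z [0.0603 0.0708 0.0718]
top ctr x,y [0.0009 0.001  0.0681] [0.0311 0.0174 0.0086] expect top z .072
ball pts 82 [0.4837 0.0151 0.1132]
clk 14.45 tcp [0.6712 0.0656 0.2377] yang -3.12 F [-0.1 -0.8 -0.9] w 0.0429 gf 0.0
shift cm [ -2.41 -19.19  -1.18] yaw -0.09
```

The blade is home: its top is 72 mm above the deck face, as expected. Now I'll go to the low side of the lever with the fingers shut.

Request:
send_rows([
  {"dx": 0.0, "dy": -6.0, "dz": 0.0, "yaw": 0.0, "gripper": 0.0},
  {"dx": 0.5, "dy": -12.0, "dz": 0.0, "yaw": 0.0, "gripper": 0.0},
  {"dx": 0.8, "dy": -17.0, "dz": 0.0, "yaw": 0.0, "gripper": 0.0},
  {"dx": 0.8, "dy": -18.9, "dz": 0.0, "yaw": 0.0, "gripper": 0.0},
  {"dx": 0.8, "dy": -18.9, "dz": 3.0, "yaw": 0.0, "gripper": 0.0},
])

```text
clock: 15.08
tcp_pos: [0.4829, 0.0836, 0.2091]
orientation: [2.282, 2.159, 0.003]
contact_force: [0.4, 0.9, 0.2]
grip_width: 0.0001
gripper_force: 0.0
```

```bash
python3 tc.py .4825 .075 .117 -3.03
```

```text
clk 15.075 tcp [0.4829 0.0836 0.2091] yang -3.17 F [0.4 0.9 0.2] w 0.0001 gf 0.0
shift cm [-0.87  0.    9.21] yaw -0.14
```

Request:
send_rows([
  {"dx": 0.0, "dy": 0.0, "dz": 5.0, "yaw": 0.0, "gripper": 0.0},
  {"dx": 0.0, "dy": 0.0, "dz": 9.2, "yaw": 0.0, "gripper": 0.0},
  {"dx": 0.0, "dy": 0.0, "dz": 9.2, "yaw": 0.0, "gripper": 0.0},
  {"dx": 0.0, "dy": 0.0, "dz": 9.2, "yaw": 0.0, "gripper": 0.0},
])

```text
clock: 15.58
tcp_pos: [0.4841, 0.0838, 0.1176]
orientation: [2.282, 2.158, -0.0]
contact_force: [1.4, -0.4, -0.0]
grip_width: 0.0001
gripper_force: 0.0
```

```bash
python3 tc.py .4775 -.014 .117 -3.03
```

```text
clk 15.575 tcp [0.4841 0.0838 0.1176] yang -3.19 F [ 1.4 -0.4 -0. ] w 0.0001 gf 0.0
shift cm [-9.8  -0.12  0.06] yaw -0.16
```

Request:
send_rows([
  {"dx": -2.0, "dy": 0.0, "dz": 0.0, "yaw": 0.0, "gripper": 0.0},
  {"dx": -3.6, "dy": -0.1, "dz": 0.0, "yaw": 0.0, "gripper": 0.0},
  {"dx": -5.0, "dy": -0.1, "dz": 0.0, "yaw": 0.0, "gripper": 0.0},
  {"dx": -6.2, "dy": -0.1, "dz": 0.0, "yaw": 0.0, "gripper": 0.0},
  {"dx": -7.2, "dy": -0.1, "dz": 0.0, "yaw": 0.0, "gripper": 0.0},
])

```text
clock: 16.2
tcp_pos: [0.479, 0.0122, 0.1171]
orientation: [2.281, 2.16, 0.001]
contact_force: [0.8, 1.7, 0.9]
grip_width: -0.0001
gripper_force: 0.4
```

Request:
send_rows([
  {"dx": -0.8, "dy": 0.0, "dz": 0.0, "yaw": 0.0, "gripper": 0.0},
  {"dx": -1.5, "dy": 0.0, "dz": 0.0, "yaw": 0.0, "gripper": 0.0},
  {"dx": -2.1, "dy": 0.0, "dz": 0.0, "yaw": 0.0, "gripper": 0.0},
  {"dx": -2.5, "dy": 0.0, "dz": 0.0, "yaw": 0.0, "gripper": 0.0},
])

```text
clock: 16.7
tcp_pos: [0.4773, -0.0123, 0.1167]
orientation: [-2.28, -2.16, 0.001]
contact_force: [-0.7, 0.9, -1.0]
grip_width: 0.0001
gripper_force: 0.5
```

Request:
send_rows([
  {"dx": -0.3, "dy": 0.0, "dz": 0.0, "yaw": 0.0, "gripper": 0.0},
  {"dx": -0.5, "dy": 0.0, "dz": 0.0, "yaw": 0.0, "gripper": 0.0},
  {"dx": -0.5, "dy": 0.0, "dz": 0.0, "yaw": 0.0, "gripper": 0.0},
])

```text
clock: 17.08
tcp_pos: [0.4772, -0.0147, 0.1168]
orientation: [-2.277, -2.161, -0.002]
contact_force: [-0.5, 8.5, -1.0]
grip_width: -0.0001
gripper_force: 4.0
```

```bash
python3 -c "
from fin import *
chk('wrist','w14'); chk('scene','s4')"
```

```text
wrist 0 pct z 
ball pts 2659 [ 0.4771 -0.006   0.1191]
scene 113 pct z [0.0597 0.0705 0.0714]
top ctr x,y [ 0.0027 -0.0001  0.0676] [0.0264 0.0183 0.0083] expect top z .072
ball pts 144 [ 0.4838 -0.0286  0.1115]
```

The lever is against its end stop (8.5 N). Backing off and checking.

Request:
send_rows([
  {"dx": 2.0, "dy": 0.0, "dz": 0.0, "yaw": 0.0, "gripper": 0.0},
  {"dx": 4.0, "dy": 0.0, "dz": -2.0, "yaw": 0.0, "gripper": 0.0},
  {"dx": 6.0, "dy": 0.0, "dz": -7.0, "yaw": 0.0, "gripper": 0.0},
  {"dx": 7.0, "dy": 0.0, "dz": -12.0, "yaw": 0.0, "gripper": 0.0},
  {"dx": 7.0, "dy": 0.0, "dz": -14.0, "yaw": 0.0, "gripper": 0.0},
])

```text
clock: 17.8
tcp_pos: [0.4824, 0.0538, 0.2599]
orientation: [2.277, 2.161, 0.007]
contact_force: [-0.0, 0.1, -0.5]
grip_width: -0.0002
gripper_force: 0.0
```

Request:
send_rows([
  {"dx": 0.0, "dy": 4.0, "dz": 0.0, "yaw": 0.0, "gripper": 0.0},
  {"dx": 0.0, "dy": 8.0, "dz": 0.0, "yaw": 0.0, "gripper": 0.0},
  {"dx": 0.0, "dy": 8.0, "dz": 0.0, "yaw": 0.0, "gripper": 0.0},
  {"dx": 0.0, "dy": 8.0, "dz": 0.0, "yaw": 0.0, "gripper": 0.0},
])

```text
clock: 18.3
tcp_pos: [0.5601, 0.0481, 0.2564]
orientation: [-2.281, -2.16, 0.002]
contact_force: [-0.6, -0.2, -0.2]
grip_width: 0.0
gripper_force: 0.0
```

```bash
python3 -c "
from fin import *
from scipy.optimize import least_squares
chk('wrist','w15')
w=pickle.load(open('w15.pkl','rb')); P=cloud(w); k=(P[...,2]>.085)&(P[...,2]<.13)&(abs(P[...,0]-.477)<.03)&(abs(P[...,1])<.08); B=P[k]
r=least_squares(lambda p:np.linalg.norm(B-p,axis=1)-.013,B.mean(0)-[0,0,.01],loss='soft_l1',f_scale=.002); b=r.x
print('ball',b.round(4),'lever rad',.5+np.arctan2(-(b[1]-.0002),b[2]-.0332),'clk',status.get_obs()['clock'])
cv2.imwrite('pics/i.png',cv2.cvtColor(w['color'],cv2.COLOR_RGB2BGR))"
```

```text
wrist 1051 pct z [0.0708 0.0724 0.0731]
top ctr x,y [ 0.0007 -0.0008  0.0695] [0.0276 0.0162 0.0088] expect top z .072
ball pts 526 [ 0.4787 -0.0306  0.1093]
ball [ 0.4765 -0.0374  0.1023] lever rad 0.9988171242110038 clk 18.35
```

View pics/i.png

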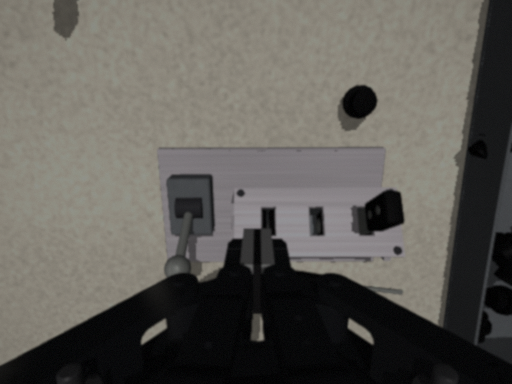

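The last view shows the blade home in the far mouth at (383,210) and the lever ball over to the high side at (178,267), about 1.0 rad. The fitting at (360,101) hasn't moved and the gripper is clear of everything.

```bash
python3 -c "
from bench import workorder; print(workorder.hand_in())"
```

```text
the job is handed in; nothing more can be done
None
```

I handed the job in at 18.4 s of the 58 s limit, with the blade released and fully home in the far mouth (the right gap by drag and side play) and the lock lever at its high-side stop, about 1.0 rad; no verdict came back.

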